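# Close the tile press evenly, crosswise and in two rounds

### The arm

A 6-joint arm with a two-finger parallel gripper is mounted at the origin on the work surface. World frame = base frame: x ahead of the robot, y to its left, z up, the work surface at z = 0. Lengths are in m, angles in rad, forces in N, time in s.
With the tool pointing down it reaches from about 0.35 to 0.85 m from the base axis. Payload 8.1 kg.
Tool frame: the origin (TCP) lies at the very end of the fingers, on their centre line; the grasp point (between the pads) lies 19 mm behind it; z points along the fingers, y is the line along which they close (so a half turn about z gives the same grasp; the last joint's range is limited). The gripper opens to 93 mm and grips with 3 to 60 N. Pads are 15 mm wide; open, the fingers measure 128 mm over their backs; the gripper's body (75 mm by 188 mm) begins 65 mm behind the grasp point.
Start: joints at [-1.283, 0.13, 1.488, -0, 1.523, -0.085], TCP at [0.219, -0.559, 0.219] pointing down, gripper open.
Joint ranges: [-2.96, 2.96], [-0.89, 2.26], [0.02, 2.5], [-1.34, 4.48], [0, 2.73], [-2.66, 2.66]. Speed limits (rad/s): [2.39, 2.39, 2.79, 3.14, 3.14, 3.14].

### API

Orientations are given as a rotation vector (axis times angle).
In Python, from plant import robot gives the robot as it stands. The module is installed in compiled form; this text tells all that it offers.
- The arm moves only by the tool play_rows, never from a script. Its argument "increments" is text: rows parted by semicolons, each of 5 numbers parted by spaces: the shift along the tool's x, y, z in mm, then the turn about the tool's z in degrees, then the closure, from -1 (fully open) to 1 (shut). In form: dx dy dz yaw claw; .... A call has 1 to 20 rows; each row is the pose to reach, as a shift and turn from the pose commanded when the call began, along the tool's axes at that moment; what a row does not reach only later rows make up. A row lasts 1/10 s, in which the tool goes at most 50 mm and 8.59 degrees, less where a joint would pass 70% of its speed; a pose out of reach is approached as far as the arm can. A call with a gripper value outside its range is refused whole. The fingers move at their own pace and stop on an object; "force" is the grip in N (left out, the last holds). Time passes only in rows, so rows that repeat a pose let the fingers close. It gives the time, the measured TCP pose, the force, the opening and the grip force at its end, in the units of the state.
- robot.read_state(): the state, without advancing time (a new reading comes with each control period).
- robot.read_camera(name): name is "scene" or "top"; returns the picture (480x640x3 uint8, blue, green, red); there is no depth.
- robot.calibration(name): a dict with "vertical_fov" (degrees; the focal length in pixels is half the picture's height over the tangent of half this angle, whatever the lens; pixels are square), "cx", "cy" (the principal point, pixels), "rvec" (rotation vector, rad) and "tvec" (3), from world to camera coordinates, as OpenCV has them. Camera axes: x right, y down, z forward; pixel columns grow to the right and rows downward; lengths in m; the calibration is good to about 2 mm. A picture is of the moment at which its call begins. calibration takes no time and is no camera call.
- robot.close_job(): hands the job in; it is judged then, once.
Trained networks look in the newest picture that a camera, given by its name, has taken for a name from the list of things; names that differ only in an ending like _2 or _b are one class to them, and where a whole thing is asked for, a point or a joint stands for the part that bears it (a point fixed in the world has none). Each returns a list of dicts, best first, with "conf" (0 to 1); they miss things now and then, are a little off and sometimes report something else, mostly with a low value. They report only what shows in the picture. A call takes as long as a camera call.
- robot.recognise(camera, query): "centre" ([x, y, z] in m, in world coordinates, good to about 4 mm: the middle of the surface that is visible of it).
- robot.regions_of(camera, query): "pixels" (480x640 bool, what is visible of it).
- robot.landmark_of(camera, query): "centre" ([x, y, z] in m, in world coordinates, good to about 4 mm: a listed point, or the origin of a listed thing).
The state is a dict: "t": time; "q": joint angles; "dq": joint speeds; "joint_torque": joint torques, N m; "tool_pos": TCP position; "orientation": TCP orientation; "force": force on the tool from outside, world axes, zero at the start; "wrist_torque": the same for the moment, N m; "opening": finger opening in m; "gripper_force": force on a finger pad.
Only numpy, scipy, OpenCV 4.12 (cv2) and the standard library are available. Lean on these libraries where they do the work, as an engineer would, in place of code of your own. Each camera call takes 0.05 s, during which the arm holds its last target. There are 200 camera calls.

### The job

Close the square tile press, the one with four wooden push-down cap nuts standing loose at the corners of its metal plate, so that the plate comes down evenly on the baked tile. Go crosswise in two rounds: first push one cap about half way down, then the one diagonally opposite, then the other two likewise; then, again crosswise, push a diagonal pair fully home and after it the other pair, so that the plate ends flat. Never drive a cap home while another is still up; the small two-cap press beside it is already closed.

Things in the scene. Friction and masses are not known exactly. Their poses are not given: they have to be found in the camera images.
- cap_a_top (a point): Centre of the flat top of the first wooden cap nut of the tile press, z up. Spool-shaped cap, 46.5 mm tall, top and foot 40 mm across, waist 26 mm. Top stands 109 to 113 mm above the table when loose (up), 99 mm half way, 85 mm fully home against a hard stop. Pushed anywhere on its top with 9 to 15 N it slides straight down its stud and stays where it is left. The cap diagonally across is cap_c_top.
- cap_b_top (a point): Centre of the flat top of the second wooden cap nut of the tile press, z up. Same cap, heights and behaviour as cap_a. The four form a 120 mm square, a, b, c, d in clockwise order seen from above; with the press unturned, a is near left, b far left, c far right, d near right as seen from the robot. The cap diagonally across is cap_d_top.
- cap_c_top (a point): Centre of the flat top of the third wooden cap nut of the tile press, z up. Same cap, heights and behaviour as cap_a, diagonally opposite cap_a_top.
- cap_d_top (a point): Centre of the flat top of the fourth wooden cap nut of the tile press, z up. Same cap, heights and behaviour as cap_a, diagonally opposite cap_b_top.
- plate_centre (a point): Centre of the upper face of the square aluminium plate (156 x 156 x 10 mm) under the caps, z its normal, x and y along its sides (turned up to 0.5 rad). Face 60.5 mm above the table when open, held up by light springs, 38.5 mm when seated. The plywood base (190 x 270 x 18 mm) is fixed; a ring cutter and a tile lie on its ends, a loose spare cap and other things up to 85 mm high stand around.

How it is judged:
On the way, in this order (a step that is already met when the one before it is completed fails the run):
1. one diagonal pair of caps is about half way down (within 7 mm of half way) while the other pair is still up (((height (world z) of cap_a_top between 0.092 and 0.1065 m and height (world z) of cap_c_top between 0.092 and 0.1065 m and height (world z) of each of cap_b_top, cap_d_top above 0.1065 m) or (height (world z) of cap_b_top between 0.092 and 0.1065 m and height (world z) of cap_d_top between 0.092 and 0.1065 m and height (world z) of each of cap_a_top, cap_c_top above 0.1065 m))), for 0.2 s.
2. all four caps are about half way down (height (world z) of cap_a_top between 0.092 and 0.1065 m and height (world z) of cap_b_top between 0.092 and 0.1065 m and height (world z) of cap_c_top between 0.092 and 0.1065 m and height (world z) of cap_d_top between 0.092 and 0.1065 m), for 0.2 s.
3. one diagonal pair is fully home (within 5 mm) while the other pair is still about half way (((height (world z) of each of cap_a_top, cap_c_top below 0.09 m and height (world z) of cap_b_top between 0.092 and 0.1065 m and height (world z) of cap_d_top between 0.092 and 0.1065 m) or (height (world z) of each of cap_b_top, cap_d_top below 0.09 m and height (world z) of cap_a_top between 0.092 and 0.1065 m and height (world z) of cap_c_top between 0.092 and 0.1065 m))), for 0.2 s.
At the end, for the whole second after the job is handed in: All four caps are fully home (tops within 5 mm of their lowest height) and the plate is seated within 5 mm and level within 3.4 degrees (height (world z) of each of cap_a_top, cap_b_top, cap_c_top, cap_d_top below 0.09 m and height (world z) of plate_centre below 0.0435 m and angle between plate_centre's own z axis and vertical below 0.06 rad); the robot touches nothing.
It fails at once if a cap driven fully home while another is still up (height (world z) of any of cap_a_top, cap_b_top, cap_c_top, cap_d_top below 0.09 m and height (world z) of any of cap_a_top, cap_b_top, cap_c_top, cap_d_top above 0.1065 m).
It also fails if it takes over 51 s, if anything falls off the work surface, if the arm or the gripper's body presses on something with over 40 N, if the wrist force passes 120 N, or if a joint passes its speed limit or range.

## Working session

There is one attempt and no reset: what is moved stays moved. The work goes in short steps, Python scripts to look and compute and a tool call to move; the robot and the scene stay as the last step left them, time stands still between calls to the robot, and variables do not carry over. Pictures are saved under pics/ and viewed, at most 10 in all, crops included, and the job is handed in when it is done.

Besides the shell and the picture viewer there is one more tool, called after "Emit:" in YAML: its name, and indented under it one key for each argument. play_rows: Moves the arm, as the interface text tells. Its arguments: {"type":"object","properties":{"increments":{"type":"string"},"force":{"type":"number"}},"required":["increments"]}

```bash
mkdir -p pics; python3 - <<'E'
from plant import robot
import cv2,numpy as np
for c in("scene","top"):
    im=robot.read_camera(c); cv2.imwrite(f"pics/{c}0.png",im)
    k=robot.calibration(c);R=cv2.Rodrigues(np.array(k["rvec"]))[0];print(c,-R.T@np.array(k["tvec"]).ravel(),k["vertical_fov"])
    for q in("cap_a_top","plate_centre"):
        for d in robot.landmark_of(c,q): print(q,np.round(d["centre"],4),round(d["conf"],2))
s=robot.read_state();print(s)
E
```

```text
scene [ 1.03542343 -0.12230249  0.62165013] 51.64312420868693
cap_a_top [0.5248 0.1729 0.1114] 0.7
plate_centre [0.5535 0.0898 0.0601] 0.66
top [0.44623846 0.04647121 0.79302772] 43.794501091523486
cap_a_top [0.5266 0.1753 0.1155] 0.71
plate_centre [0.5539 0.092  0.0582] 0.73
{'t': 0.3, 'q': array([-1.28342060e+00,  1.30659430e-01,  1.48856045e+00,  1.66510144e-06,
        1.52299850e+00, -8.54248142e-02]), 'dq': array([-0.00037787, -0.0029591 , -0.00042818,  0.00045716,  0.00048638,
       -0.0004472 ]), 'joint_torque': array([-4.27133082e-04, -5.59041417e+01, -4.91256416e+01,  7.65994261e-02,
        2.93923693e-02, -7.74665477e-05]), 'tool_pos': array([ 0.21848906, -0.55860265,  0.21828202]), 'orientation': array([-3.08656119e+00, -5.82093002e-01,  9.64598941e-05]), 'force': array([-0.51012635,  0.08534533,  0.21223753]), 'wrist_torque': array([-0.0004206 , -0.02320808, -0.0143911 ]), 'gripper_force': 0.0, 'opening': 0.09306063345578114}
```

View pics/top0.png

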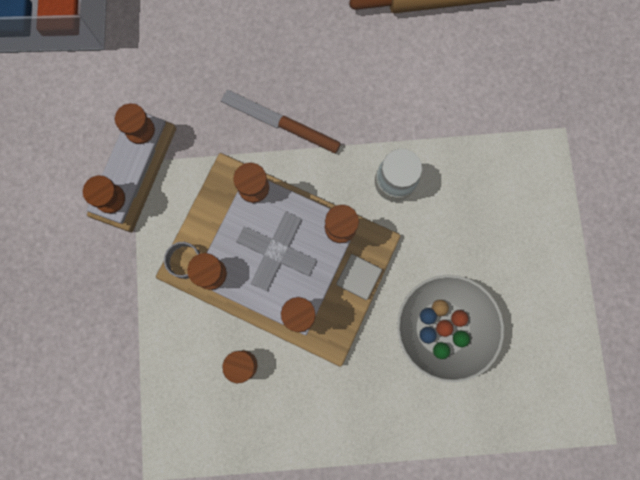

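View pics/scene0.png

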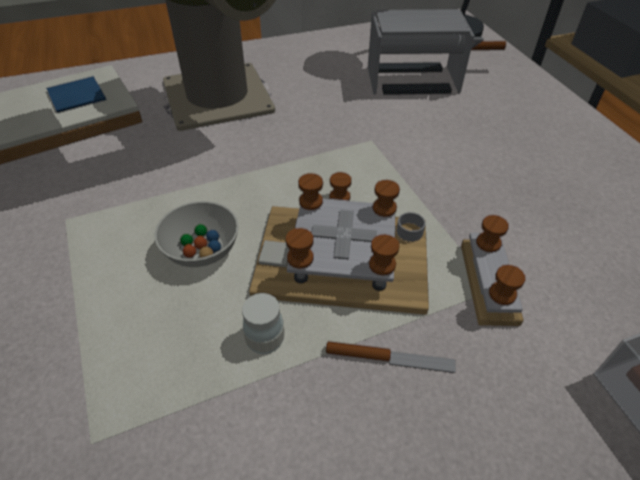

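```bash
python3 - <<'E'
from plant import robot
import numpy as np
for c in("scene","top"):
    for q in "abcd":
        print(c,q,[(np.round(d["centre"],4).tolist(),round(d["conf"],2)) for d in robot.landmark_of(c,f"cap_{q}_top")])
E
```

```text
scene a [([0.5248, 0.1729, 0.1114], 0.7)]
scene b [([0.6354, 0.1191, 0.1126], 0.75)]
scene c [([0.5806, 0.0156, 0.1108], 0.62)]
scene d [([0.475, 0.0659, 0.1157], 0.61)]
top a [([0.5266, 0.1753, 0.1155], 0.71)]
top b [([0.6337, 0.1186, 0.1096], 0.66)]
top c [([0.5851, 0.0135, 0.1075], 0.74)]
top d [([0.4728, 0.0618, 0.1091], 0.81)]
```

The top view shows the four press caps at about (206,270) a, (251,181) b, (341,222) c and (298,314) d. A spare cap stands at (240,366) and the small press is at the left. The scene view agrees with this. The fitted square (centre .554,.093, turn -0.448) gives a(.526,.173), b(.634,.121), c(.582,.013) and d(.474,.065). I'll move above a with the fingers closed.

Emit:
play_rows:
  increments: "553 -569 58 0 1;553 -569 58 0 1;553 -569 58 0 1;553 -569 58 0 1;553 -569 58 0 1;553 -569 58 0 1;553 -569 58 0 1;553 -569 58 0 1;553 -569 58 0 1;553 -569 58 0 1;553 -569 58 0 1;553 -569 58 0 1;553 -569 58 0 1;553 -569 58 0 1;553 -569 58 0 1;553 -569 58 0 1;553 -569 58 0 1;553 -569 58 0 1;553 -569 58 0 1;553 -569 58 0 1"
  force: 20

```text
t: 2.7
tool_pos: [0.5263, 0.1714, 0.1611]
orientation: [3.087, 0.58, 0.001]
force: [0.6, -0.6, -0.2]
opening: 0.0002
gripper_force: 0.0
```

Emit:
play_rows:
  increments: "0 0 25 0 1;0 0 42 0 1;0 0 46 0 1;0 0 50 0 1;0 0 54 0 1;0 0 58 0 1;0 0 61 0 1;0 0 62 0 1;0 0 62 0 1"

```text
t: 3.6
tool_pos: [0.527, 0.172, 0.1009]
orientation: [3.087, 0.581, 0.002]
force: [-3.8, -2.4, 6.5]
opening: 0.0006
gripper_force: 3.3
```

```bash
python3 - <<'E'
from plant import robot
import cv2
im=robot.read_camera("scene"); cv2.imwrite("pics/s1.png",cv2.resize(im[130:330,230:480],(750,600)))
E
```

```text
(no output)
```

View pics/s1.png

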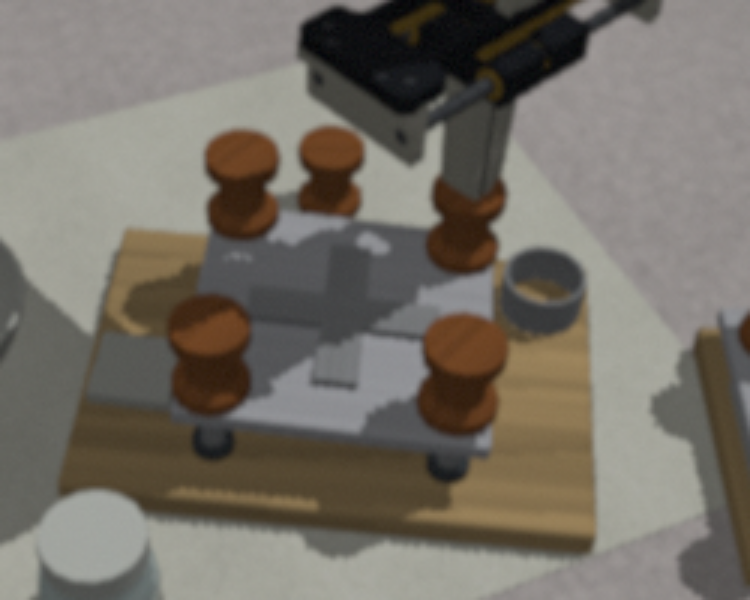

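Fingertips sit centred on cap a (crop 467,200), with the cap at about 100 mm. Next is c.

Emit:
play_rows:
  increments: "0 0 -35 0 1;-6 169 -40 0 1;-6 169 -40 0 1;-6 169 -40 0 1;-6 169 -40 0 1;-6 169 -40 0 1;-6 169 -40 0 1;-6 169 -40 0 1;-6 169 -16 0 1;-6 169 -12 0 1;-6 169 -8 0 1;-6 169 -4 0 1;-6 169 -1 0 1;-6 169 1 0 1;-6 169 1 0 1;-6 169 1 0 1"

```text
t: 5.25
tool_pos: [0.5818, 0.0143, 0.0988]
orientation: [-3.086, -0.584, 0.001]
force: [-4.9, 1.8, 6.8]
opening: 0.0001
gripper_force: 3.3
```

```bash
python3 - <<'E'
from plant import robot
import numpy as np
for c in("scene","top"):
    robot.read_camera(c)
    for q in "abcd":
        print(c,q,[(np.round(d["centre"],4).tolist(),round(d["conf"],2)) for d in robot.landmark_of(c,f"cap_{q}_top")])
E
```

```text
scene a [([0.5267, 0.1703, 0.0989], 0.71)]
scene b [([0.6363, 0.1203, 0.1151], 0.8)]
scene c [([0.579, 0.0159, 0.099], 0.74)]
scene d []
top a [([0.5256, 0.1753, 0.1045], 0.67)]
top b []
top c []
top d []
```

Emit:
play_rows:
  increments: "0 0 -35 0 1;88 -82 -40 0 1;88 -82 -40 0 1;88 -82 -40 0 1;88 -82 -40 0 1;88 -82 -40 0 1;88 -82 -40 0 1;88 -82 -17 0 1;88 -82 -12 0 1;88 -82 -8 0 1;88 -82 -4 0 1;88 -82 -1 0 1;88 -82 0 0 1;88 -82 0 0 1;88 -82 0 0 1"

```text
t: 7.25
tool_pos: [0.6343, 0.1202, 0.099]
orientation: [3.087, 0.58, 0.0]
force: [-1.8, -0.9, 5.8]
opening: 0.0007
gripper_force: 3.2
```

Emit:
play_rows:
  increments: "0 0 -35 0 1;-169 -7 -40 0 1;-169 -7 -40 0 1;-169 -7 -40 0 1;-169 -7 -40 0 1;-169 -7 -40 0 1;-169 -7 -40 0 1;-169 -7 -40 0 1;-169 -7 -17 0 1;-169 -7 -12 0 1;-169 -7 -8 0 1;-169 -7 -4 0 1;-169 -7 -1 0 1;-169 -7 0 0 1;-169 -7 0 0 1;-169 -7 0 0 1"

```text
t: 8.85
tool_pos: [0.4756, 0.0665, 0.0988]
orientation: [3.087, 0.583, 0.001]
force: [-1.6, -1.3, 7.1]
opening: 0.0007
gripper_force: 3.5
```

```bash
python3 - <<'E'
from plant import robot
import numpy as np,cv2
for c in("scene","top"):
    im=robot.read_camera(c)
    if c=="scene": cv2.imwrite("pics/s2.png",cv2.resize(im[130:330,230:480],(750,600)))
    for q in "abcd":
        print(c,q,[(np.round(d["centre"],4).tolist(),round(d["conf"],2)) for d in robot.landmark_of(c,f"cap_{q}_top")])
E
```

```text
scene a [([0.5296, 0.1709, 0.0999], 0.62)]
scene b [([0.6319, 0.1195, 0.1016], 0.95)]
scene c [([0.5783, 0.016, 0.1003], 0.82), ([0.6332, 0.1217, 0.1002], 0.69)]
scene d [([0.4752, 0.0664, 0.0988], 0.89)]
top a []
top b []
top c []
top d []
```

View pics/s2.png

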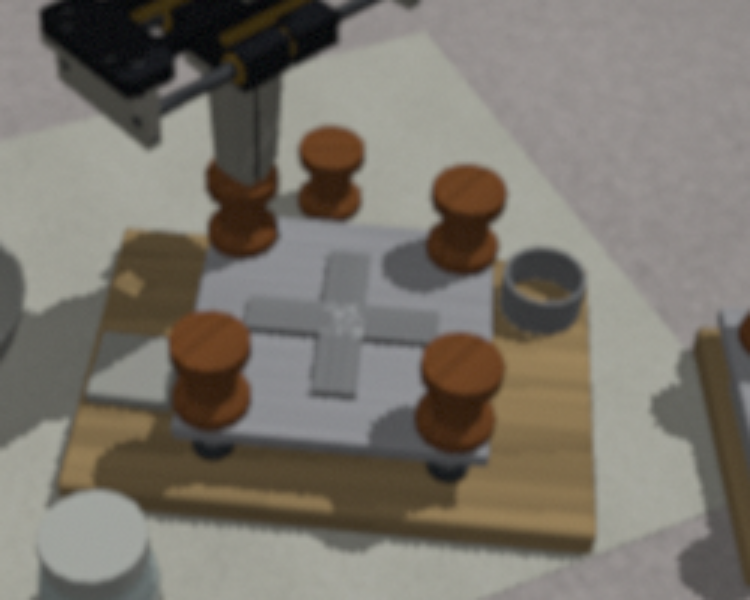

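All four caps, including d under the fingers at (240,180), stand evenly half way at about 99–101 mm. Second round: d home, then b.

Emit:
play_rows:
  increments: "0 0 4 0 1;0 0 8 0 1;0 0 11 0 1;0 0 13 0 1;0 0 13 0 1;0 0 13 0 1"

```text
t: 9.95
tool_pos: [0.4756, 0.0665, 0.0858]
orientation: [3.087, 0.583, 0.001]
force: [-1.4, -0.1, 7.8]
opening: 0.0002
gripper_force: 3.8
```

Emit:
play_rows:
  increments: "0 0 -45 0 1;168 7 -50 0 1;168 7 -50 0 1;168 7 -50 0 1;168 7 -50 0 1;168 7 -50 0 1;168 7 -50 0 1;168 7 -50 0 1;168 7 -17 0 1;168 7 -12 0 1;168 7 -8 0 1;168 7 -4 0 1;168 7 -1 0 1;168 7 0 0 1;168 7 0 0 1;168 7 0 0 1"

```text
t: 11.55
tool_pos: [0.6325, 0.1206, 0.0865]
orientation: [3.087, 0.582, -0.001]
force: [-4.4, -1.4, 8.4]
opening: 0.0004
gripper_force: 3.9
```

Emit:
play_rows:
  increments: "0 0 -45 0 1;-80 -88 -50 0 1;-80 -88 -50 0 1;-80 -88 -50 0 1;-80 -88 -50 0 1;-80 -88 -50 0 1"

```text
t: 12.15
tool_pos: [0.5267, 0.1737, 0.1355]
orientation: [3.087, 0.583, 0.002]
force: [0.3, -0.4, 0.4]
opening: 0.0003
gripper_force: 0.0
```

```bash
python3 - <<'E'
from plant import robot
import numpy as np
c="scene";robot.read_camera(c)
for q in "abcd":
    print(c,q,[(np.round(d["centre"],4).tolist(),round(d["conf"],2)) for d in robot.landmark_of(c,f"cap_{q}_top")])
E
```

```text
scene a [([0.5263, 0.1713, 0.1006], 0.61)]
scene b [([0.6338, 0.1224, 0.0866], 0.66), ([0.5538, 0.092, 0.0377], 0.41)]
scene c [([0.5829, 0.0145, 0.097], 0.86), ([0.5248, 0.1709, 0.1026], 0.49)]
scene d [([0.4721, 0.0678, 0.0849], 0.76)]
```

As planned, b and d are home and a and c are still half way. Next are a and c.

Emit:
play_rows:
  increments: "0 0 25 0 1;0 0 34 0 1;0 0 38 0 1;0 0 42 0 1;0 0 46 0 1;0 0 49 0 1;0 0 50 0 1;0 0 50 0 1;0 0 50 0 1"

```text
t: 13.3
tool_pos: [0.5269, 0.1734, 0.0853]
orientation: [3.087, 0.582, -0.002]
force: [-3.5, -1.8, 6.0]
opening: 0.001
gripper_force: 3.1
```

Emit:
play_rows:
  increments: "0 0 -45 0 1;-6 169 -50 0 1;-6 169 -50 0 1;-6 169 -50 0 1;-6 169 -50 0 1;-6 169 -50 0 1;-6 169 -50 0 1;-6 169 -50 0 1;-6 169 -17 0 1;-6 169 -12 0 1;-6 169 -8 0 1;-6 169 -4 0 1;-6 169 -1 0 1;-6 169 0 0 1;-6 169 0 0 1;-6 169 0 0 1"

```text
t: 14.9
tool_pos: [0.5822, 0.0157, 0.0859]
orientation: [-3.086, -0.584, 0.002]
force: [-4.9, 2.3, 6.9]
opening: 0.0006
gripper_force: 3.6
```

Emit:
play_rows:
  increments: "0 0 -40 0 1;0 50 -90 0 1;0 100 -120 0 1;0 150 -120 0 1;0 200 -120 0 1;0 200 -120 0 1;0 200 -120 0 1;0 200 -120 0 1"

```text
t: 15.7
tool_pos: [0.6554, -0.1712, 0.2045]
orientation: [-3.086, -0.582, 0.002]
force: [-0.0, -0.1, 0.1]
opening: 0.0003
gripper_force: 0.0
```

```bash
python3 - <<'E'
from plant import robot
import numpy as np,cv2
for c in("scene","top"):
    im=robot.read_camera(c)
    if c=="scene": cv2.imwrite("pics/s3.png",cv2.resize(im[130:330,230:480],(750,600)))
    for q in ["cap_a_top","cap_b_top","cap_c_top","cap_d_top","plate_centre"]:
        print(c,q,[(np.round(d["centre"],4).tolist(),round(d["conf"],2)) for d in robot.landmark_of(c,q)])
E
```

```text
scene cap_a_top [([0.5273, 0.1699, 0.0862], 0.71)]
scene cap_b_top [([0.6328, 0.1226, 0.0878], 0.81)]
scene cap_c_top [([0.5806, 0.0131, 0.0877], 0.84)]
scene cap_d_top [([0.4746, 0.0664, 0.0864], 0.86), ([0.6311, 0.1213, 0.088], 0.19)]
scene plate_centre [([0.5503, 0.0926, 0.038], 0.96)]
top cap_a_top [([0.5251, 0.174, 0.0885], 0.93)]
top cap_b_top [([0.6338, 0.1177, 0.0851], 0.67)]
top cap_c_top [([0.588, 0.0139, 0.0827], 0.8)]
top cap_d_top [([0.4756, 0.0594, 0.0852], 0.88)]
top plate_centre [([0.5544, 0.0908, 0.0409], 0.55)]
```

View pics/s3.png

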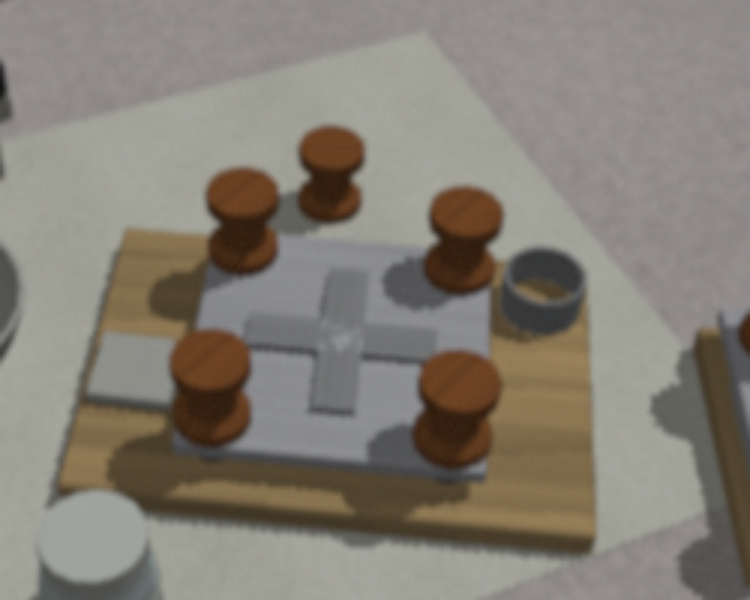

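The picture shows all four caps down, at (242,200), (465,215), (210,360) and (458,385). The plate is flat and seated, and the arm is clear.

```bash
python3 -c "
from plant import robot
print(robot.close_job())"
```

```text
the job is handed in; nothing more can be done
None
```

The tile press is closed and the job is handed in: all four caps were pushed crosswise in two rounds and measured home at about 83–89 mm, the plate is seated at about 39 mm and looks flat, and the arm is clear; no verdict came back.

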